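# Roll the pipe sleeve up to its weld stop and hold it there

### The job

On the welding table, push the pipe sleeve with your fingers up the little ramp until it rests fully against the stop plate, and finish while still holding it there, fingers pressed on it so that it can be tacked. Push it slowly, stay with it so that it never rolls back, do not pick it up off the ramp, and leave the loose parts beside the ramp where they are.

Things in the scene. Friction and masses are not known exactly. Their poses are not given: they have to be found in the camera images.
- sleeve_center (a point): Pipe sleeve: loose smooth steel cylinder, 89 mm diameter, 100 mm long, recessed ends, 0.55 to 0.95 kg, slippery (friction about 0.4). Lies across the ramp, starts against the foot lip; let go higher up it rolls back. Push it from the low side, at or a little below mid-height. Point: its centre, on its axis; y runs along that axis, x and z turn as it rolls.
- ramp_face (a point): Ramp: fixed dark grey steel plate, 360 mm long, 130 wide, sloping 7 degrees. Point: on its upper face, midway across, 35 mm above the table; x uphill along the slope, y across, z square out of the face. The plate runs from x -170 to +190 mm. Side rails 12 mm high leave a 106 mm wide channel. The sleeve's centre starts near x -119.5, z 44.5 mm.
- foot_lip (a point): Foot lip: low bar across the ramp near its low end, 8 mm high and 8 mm thick along the slope, fixed; the sleeve starts resting against its uphill edge. Point: middle of its top face, 149.5 mm downhill of ramp_face.
- stop_face (a point): Stop: fixed light grey metal plate across the upper ramp, 100 mm wide, 12 thick, 60 to 70 mm high above the ramp face, gussets behind; its place along the ramp varies (90 to 145 mm uphill of ramp_face). Point: on its downhill face, midway across, 41 to 48 mm above the ramp face; x uphill along the slope, square to the plate. The sleeve touches it with its centre 44.5 mm downhill of this point.
- clamp_stud: Bystander: a steel flanged stud standing upright on the table beside the ramp, 44 mm across the base, 70 mm high; origin at the centre of its underside. Leave alone.
- bushing: Bystander: a brass bushing standing on end on the table beside the ramp, 48 mm outer diameter, 35 mm high; origin at the centre of its underside. Leave alone.
- bracket: Bystander: a grey steel angle bracket on the table beside the ramp, foot 70 x 40 mm, upright 56 mm high; origin at the centre of its foot's underside. Leave alone.
Things that resemble listed ones, but are neither listed nor needed, are in the scene too. Leave any black or red look-alike of the part that bears sleeve_center alone.

How it is judged:
By the outcome, as a careful person would: the job done as asked, in the order asked, and still so for the second after the job is handed in, while the arm keeps its last pose, push and grip.
It also fails if it takes over 32 s, if anything falls off the work surface, if the arm or the gripper's body presses on something with over 40 N, if the wrist force passes 120 N, or if a joint passes its speed limit or range.

### The arm

A 6-joint arm with a two-finger parallel gripper is mounted at the origin on the work surface. World frame = base frame: x ahead of the robot, y to its left, z up, the work surface at z = 0. Lengths are in m, angles in rad, forces in N, time in s.
With the tool pointing down it reaches from about 0.275 to 0.775 m from the base axis. Payload 14.6 kg.
Tool frame: the origin (TCP) lies between the finger pads; the fingertips stand 19 mm ahead of it and the grasp point (between the pads) is the TCP; y points along the fingers, z is the direction in which the jaws open and shut, and the axes are right-handed (so a half turn about y gives the same grasp; the last joint's range is limited). The gripper opens to 85 mm and grips with 20 to 120 N. Pads are 22 mm wide; open, the fingers measure 114 mm over their backs; the gripper's body (76 mm by 85 mm) begins 54 mm behind the grasp point. The pads swing forward as they close: fully open they stand 13 mm farther back than shut.
Start: joints at [1.013, 0.263, -0.048, 1.259, 0, 1.415], TCP at [0.206, 0.483, 0.25] pointing down, gripper open.
Joint ranges: [-2.65, 2.65], [-0.89, 1.7], [-1.18, 1.37], [-2.13, 2.11], [-1.35, 1.29], [-3.14, 3.14]. Speed limits (rad/s): [1.89, 1.89, 2.57, 2.79, 3.14, 3.14].

### API

Orientations are given as a rotation vector (axis times angle).
In Python, from rig import ctrl, eyes, sign_off, trace, mark_of gives the robot as it stands. The module is installed in compiled form; this text tells all that it offers.
- The arm moves only by the tool arm_command, never from a script. Its argument "motion" is text: rows parted by semicolons, each of 7 numbers parted by spaces: the shift along the tool's x, y, z in cm, then the turn, a rotation vector about the tool's x, y, z in rad, then the gripper command: -1 is shut, 1 is fully open, values between are in proportion. A call has exactly 5 rows; each row shifts and turns the commanded pose from where the row before left it, along the tool's axes as they then stand; what a row does not reach is not made up. A row lasts 1/12 s, in which the tool goes at most 41.7 mm and 7.16 degrees, less where a joint would pass 70% of its speed; a pose out of reach is approached as far as the arm can. A call with a gripper value outside its range is refused whole. The fingers move at their own pace and stop on an object; "grip_force" is the grip in N (left out, the last holds). Time passes only in rows, so rows that do not move let the fingers close, or fill a call up. It gives the time, the measured TCP pose, the force and the opening at its end, in the units of the state.
- ctrl.get_state(): the state, without advancing time (a new reading comes with each control period).
- eyes.snapshot(name): name is "scene" or "top" or "wrist"; returns a dict with "frame" (420x560x3 uint8, red, green, blue), "mtx" (3x3 intrinsics, pixels), "xyz" and "attitude" of the camera in the world. Camera axes: x right, y up, looking along -z (the intrinsics and any distortion apply to the point x, -y, -z); pixel columns grow to the right and rows downward; lengths in m; the calibration is good to about 2 mm. The wrist camera is an equidistant fisheye: a pixel r from the principal point sees the ray r / f radians off the axis. A picture is of the moment at which its call begins. There is no depth.
- sign_off(): hands the job in, once; it reports no verdict.
Trained networks look in a picture, given as the dict that the camera call returned (one of the last four; its "shot" number tells which), for a name from the list of things; names that differ only in an ending like _2 or _b are one class to them, and where a whole thing is asked for, a point or a joint stands for the part that bears it (a point fixed in the world has none). Each returns a list of dicts, best first, with "score" (0 to 1); they miss things now and then, are a little off and sometimes report something else, mostly with a low value. They report only what shows in the picture. A call takes as long as a camera call. They do not tell look-alikes from the thing itself.
- trace(picture, name): "region" (420x560 bool, what is visible of it) and "location" ([column, row] in pixels, amid what is visible of it).
- mark_of(picture, name): "location" ([column, row] in pixels: a listed point, or the origin of a listed thing).
The state is a dict: "clock": time; "joint_pos": joint angles; "qvel": joint speeds; "joint_efforts": joint torques, N m; "tcp_pos": TCP position; "ee_rot": TCP orientation; "ft_force": force on the tool from outside, world axes, zero at the start; "wrist_torque": the same for the moment, N m; "gripper_width": finger opening in m.
Only numpy, scipy, OpenCV 4.12 (cv2) and the standard library are available. Lean on these libraries where they do the work, as an engineer would, in place of code of your own. Each camera call takes 0.05 s, during which the arm holds its last target. There are 200 camera calls.

## Working session

There is one attempt and no reset: what is moved stays moved. The work goes in short steps, Python scripts to look and compute and a tool call to move; the robot and the scene stay as the last step left them, time stands still between calls to the robot, and variables do not carry over. Pictures are saved under pics/ and viewed, about 8 in all and at most 12, crops included, and the job is handed in when it is done.

Besides the shell and the picture viewer there is one more tool, called as a command line: name --argument value ..., lists and objects as JSON in quotes. arm_command: Moves the arm, as the interface text tells. Its arguments: {"type":"object","properties":{"motion":{"type":"string"},"grip_force":{"type":"number"}},"required":["motion"]}

```bash
mkdir -p pics; cat > h.py <<'E'
import numpy as np, cv2
from scipy.spatial.transform import Rotation as R
from rig import ctrl, eyes, sign_off, trace, mark_of
def att(s):
    a=np.array(s["attitude"],float)
    return a if a.shape==(3,3) else (R.from_rotvec(a).as_matrix() if a.size==3 else R.from_quat(a).as_matrix())
def ray(s,px,fish=False):
    K=np.array(s["mtx"]); x=(px[0]-K[0,2])/K[0,0]; y=(px[1]-K[1,2])/K[1,1]
    if fish:
        r=np.hypot(x,y); d=np.array([x/r*np.sin(r),y/r*np.sin(r),np.cos(r)]) if r>1e-9 else np.array([0,0,1.])
    else: d=np.array([x,y,1.])
    d=att(s)@np.array([d[0],-d[1],-d[2]]); return np.array(s["xyz"],float),d/np.linalg.norm(d)
def tri(rays):
    A=np.zeros((3,3));b=np.zeros(3)
    for o,d in rays:
        P=np.eye(3)-np.outer(d,d);A+=P;b+=P@o
    p=np.linalg.solve(A,b); return p,[float(np.linalg.norm((np.eye(3)-np.outer(d,d))@(p-o))) for o,d in rays]
def proj(s,p):
    v=att(s).T@(np.array(p)-np.array(s["xyz"])); K=np.array(s["mtx"]); return K[0,0]*v[0]/-v[2]+K[0,2], K[1,1]*-v[1]/-v[2]+K[1,2]
def save(s,n): cv2.imwrite(f"pics/{n}.png",s["frame"][:,:,::-1])
E
cat > a.py <<'E'
from h import *
print(ctrl.get_state())
S={c:eyes.snapshot(c) for c in("scene","top")}
for c,s in S.items():
    print(c,s["xyz"],s["attitude"],{k:v for k,v in s.items() if k not in("frame","xyz","attitude")})
for n in["sleeve_center","ramp_face","foot_lip","stop_face","clamp_stud","bushing","bracket"]:
    L={}
    for c,s in S.items():
        L[c]=mark_of(s,n); print(n,c,[(np.round(d["location"],1).tolist(),round(d["score"],2)) for d in L[c][:4]])
    if L["scene"] and L["top"]:
        for a in L["scene"][:2]:
            for b in L["top"][:2]:
                p,e=tri([ray(S["scene"],a["location"]),ray(S["top"],b["location"])]); print("  ",p.round(4),np.round(e,4))
cv2.imwrite("pics/both.png",cv2.resize(np.vstack([s["frame"] for s in S.values()])[:,:,::-1],None,fx=.71,fy=.71))
save(S["scene"],"scene0");save(S["top"],"top0")
E
python3 a.py
```

```text
{'clock': 0.0, 'joint_pos': array([ 1.01272395e+00,  2.63521096e-01, -4.89706646e-02,  1.25937805e+00,
        2.31170334e-06,  1.41549809e+00]), 'qvel': array([-0.00056383,  0.00035011,  0.00034623,  0.00198802,  0.0017518 ,
       -0.00047529]), 'joint_efforts': array([ 7.85392567e-04, -6.37603641e+01,  3.84566867e+01,  1.39745307e-02,
       -6.23388837e-05, -8.17029559e-05]), 'tcp_pos': array([0.2056482 , 0.48276154, 0.24981365]), 'ee_rot': array([-1.54861455,  0.31629234, -0.31569679]), 'ft_force': array([-0.3376413 ,  0.36301226,  0.25839671]), 'wrist_torque': array([ 0.00851565,  0.04033102, -0.03702557]), 'gripper_width': 0.08530692818844364}
scene [ 1.11226533 -0.01131009  0.62699469] [0.63272884 0.66311903 1.46806021] {'mtx': array([[405.90308702,   0.        , 287.35845155],
       [  0.        , 405.90308702, 215.44261288],
       [  0.        ,   0.        ,   1.        ]]), 'shot': 1}
top [ 0.39422899 -0.02901746  0.88572101] [ 0.14997868 -0.14702312 -1.55558615] {'mtx': array([[464.7071294 ,   0.        , 274.3577521 ],
       [  0.        , 464.7071294 , 213.34716968]
[... 364 characters left out ...]
353] [0.0018 0.0018]
   [ 0.4963 -0.1101  0.1635] [0.0296 0.0296]
ramp_face scene [([317.7, 231.6], 0.95)]
ramp_face top [([241.6, 237.4], 0.69)]
   [0.512  0.0359 0.0313] [0.0022 0.0022]
foot_lip scene []
foot_lip top []
stop_face scene [([368.5, 211.4], 0.73)]
stop_face top [([180.2, 229.6], 0.78)]
   [0.5164 0.136  0.0903] [0. 0.]
clamp_stud scene [([309.0, 196.5], 0.63)]
clamp_stud top [([242.9, 318.7], 0.71)]
   [0.364  0.0277 0.0034] [0.0021 0.0021]
bushing scene [([346.6, 297.0], 0.64)]
bushing top [([219.4, 171.5], 0.68)]
   [ 0.6493  0.0854 -0.0075] [0.0015 0.0015]
bracket scene [([277.4, 303.8], 0.8)]
bracket top [([284.0, 159.7], 0.86)]
   [ 0.6714 -0.0438  0.0038] [0.0006 0.0006]
```

View pics/both.png

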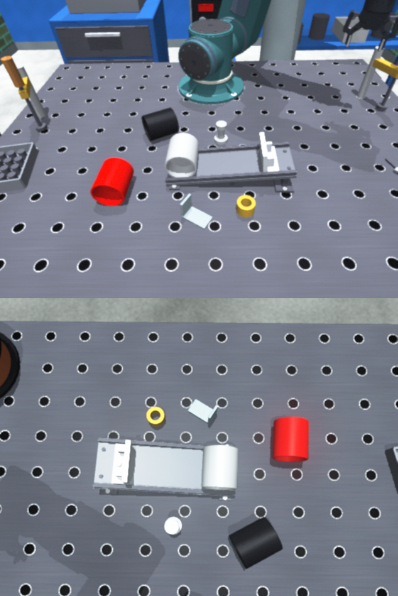

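```bash
python3 - <<'E'
import numpy as np
from scipy.spatial.transform import Rotation as R
print(R.from_rotvec([-1.54861455,  0.31629234, -0.31569679]).as_matrix().round(3))
sl=np.array([.5055,-.089,.0625]);rf=np.array([.512,.0359,.0313]);st=np.array([.5164,.136,.0903])
for a in (rf-sl,st-sl): print(np.hypot(*a[:2]),np.degrees(np.arctan2(a[1],a[0])),np.degrees(np.arctan2(a[2],np.hypot(*a[:2]))))
E
```

```text
[[ 0.92  -0.001  0.392]
 [-0.392 -0.001  0.92 ]
 [-0.    -1.    -0.001]]
0.12506902094443692 87.02092155703 -14.007241667335782
0.22526386749765265 87.22650610747054 7.035346746328502
```

Picking among the cylinders (scene-view pixels): white cylinder on the ramp (255,219), black look-alike on the table (225,177), red look-alike (157,255). I choose the white one: steel-coloured, on the ramp against the lip. The close crop checks this.

```bash
python3 - <<'E'
import cv2,numpy as np
a=cv2.imread("pics/scene0.png")[170:280,215:435];b=cv2.imread("pics/top0.png")[185:260,125:345]
cv2.imwrite("pics/crop.png",cv2.resize(np.vstack([a,b]),None,fx=3,fy=3,interpolation=cv2.INTER_CUBIC))
E
```

```text
(no output)
```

View pics/crop.png

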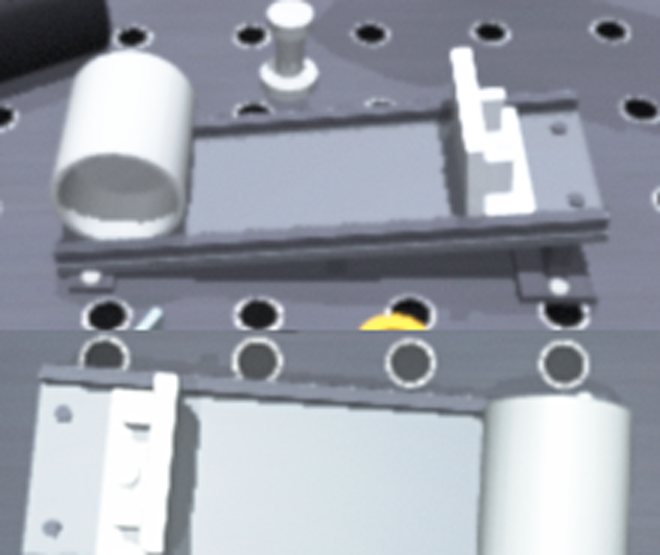

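arm_command --motion "0 0 0 0 0.12 0 0;0 0 0 0 0.12 0 0;0 0 0 0 0.12 0 0;0 0 0 0 0.12 0 0;0 0 0 0 0.12 0 0"

```text
clock: 1.22
tcp_pos: [0.2058, 0.483, 0.2503]
ee_rot: [-1.424, 0.786, -0.786]
ft_force: [-0.4, 0.3, -0.4]
gripper_width: 0.0423
```

arm_command --motion "0 0 0 0 0.12 0 0;0 0 0 0 0.12 0 0;0 0 0 0 0.12 0 0;0 0 0 0 0.12 0 0;0 0 0 0 0.138 0 0"

```text
clock: 1.63
tcp_pos: [0.2058, 0.483, 0.2503]
ee_rot: [-1.189, 1.241, -1.241]
ft_force: [-0.2, 0.2, -0.3]
gripper_width: 0.0427
```

The crop shows the white sleeve, with an open recessed end, lying across the ramp at its low end. The stop plate is at upper right. The look-alikes stand well off the ramp, so the choice holds. Next I move over the low side.

arm_command --motion "3.2 0 1.64 0 0 0 0;3.2 0 1.64 0 0 0 0;3.2 0 1.64 0 0 0 0;3.2 0 1.64 0 0 0 0;3.2 0 1.64 0 0 0 0"

```text
clock: 2.05
tcp_pos: [0.282, 0.3186, 0.2503]
ee_rot: [-1.191, 1.236, -1.236]
ft_force: [0.6, 0.3, -0.1]
gripper_width: 0.0424
```

arm_command --motion "3.2 0 1.64 0 0 0 0;3.2 0 1.64 0 0 0 0;3.2 0 1.64 0 0 0 0;3.2 0 1.64 0 0 0 0;3.2 0 1.64 0 0 0 0"

```text
clock: 2.47
tcp_pos: [0.3582, 0.1555, 0.2505]
ee_rot: [-1.191, 1.236, -1.237]
ft_force: [1.1, -0.1, 0.0]
gripper_width: 0.0427
```

arm_command --motion "3.2 0 1.64 0 0 0 0;3.2 0 1.64 0 0 0 0;3.2 0 1.64 0 0 0 0;3.2 0 1.64 0 0 0 0;3.2 0 1.64 0 0 0 0"

```text
clock: 2.88
tcp_pos: [0.4342, -0.0077, 0.2505]
ee_rot: [-1.191, 1.236, -1.237]
ft_force: [1.0, 0.6, -0.1]
gripper_width: 0.0426
```

arm_command --motion "3.2 0 1.64 0 0 0 0;3.2 0 1.64 0 0 0 0;3.2 0 1.64 0 0 0 0;3.2 0 1.64 0 0 0 0;3.2 0 1.64 0 0 0 0"

```text
clock: 3.3
tcp_pos: [0.5103, -0.1706, 0.2503]
ee_rot: [-1.191, 1.236, -1.237]
ft_force: [-0.3, 0.4, 0.6]
gripper_width: 0.0429
```

```bash
cat > b.py <<'E'
from h import *
import sys
st=ctrl.get_state(); M=R.from_rotvec(st["ee_rot"]).as_matrix(); print(st["clock"],st["tcp_pos"].round(4),st["gripper_width"].round(4),st["ft_force"].round(1)); print(M.round(3))
S={c:eyes.snapshot(c) for c in("scene","top","wrist")}
P={}
for n in["sleeve_center","ramp_face","foot_lip","stop_face"]:
    L={c:[(np.round(d["location"],1).tolist(),round(d["score"],2)) for d in mark_of(s,n)[:3]] for c,s in S.items()}; print(n,L)
    rs={c:ray(S[c],L[c][0][0],c=="wrist") for c in L if L[c]}
    if n=="sleeve_center": # best top hit nearest ramp
        for c in("scene","top"):
            if L[c]:
                q=min(L[c],key=lambda a:np.hypot(*(np.array(a[0])-proj(S[c],G))) ) if (G:=np.array([.506,-.085,.065])) is not None else 0; rs[c]=ray(S[c],q[0])
    if len(rs)>1: print("  ",list(rs),*[np.round(v,4) for v in tri(list(rs.values()))])
for c in S: save(S[c],sys.argv[1]+c)
E
python3 b.py b
```

```text
Traceback (most recent call last):
  File "b.py", line 3, in <module>
    st=ctrl.get_state(); M=R.from_rotvec(st["ee_rot"]).as_matrix(); print(st["clock"],st["tcp_pos"].round(4),st["gripper_width"].round(4),st["ft_force"].round(1)); print(M.round(3))
                                                                                                             ^^^^^^^^^^^^^^^^^^^^^^^^^
AttributeError: 'float' object has no attribute 'round'
```

```bash
sed -i 's/st\["gripper_width"\].round(4)/st["gripper_width"]/' b.py; python3 b.py b
```

```text
3.3 [ 0.5103 -0.1706  0.2503] 0.0429082220705621 [-0.3  0.4  0.6]
[[-0.037  0.     0.999]
 [-0.999 -0.    -0.037]
 [ 0.    -1.     0.   ]]
sleeve_center {'scene': [([223.0, 175.2], 0.93), ([257.8, 217.7], 0.89)], 'top': [([307.5, 240.6], 0.83)], 'wrist': [([120.1, 201.5], 0.73)]}
   ['scene', 'top', 'wrist'] [ 0.4712 -0.1037  0.1251] [0.0693 0.0321 0.0928]
ramp_face {'scene': [([315.9, 230.1], 0.84)], 'top': [([241.6, 237.9], 0.84)], 'wrist': []}
   ['scene', 'top'] [0.5106 0.0339 0.0345] [0.0004 0.0004]
foot_lip {'scene': [], 'top': [], 'wrist': [([408.2, 68.3], 0.46)]}
stop_face {'scene': [([369.2, 209.8], 0.91)], 'top': [([182.8, 230.7], 0.92)], 'wrist': []}
   ['scene', 'top'] [0.5145 0.1342 0.0923] [0.0031 0.0031]
```

View pics/bwrist.png

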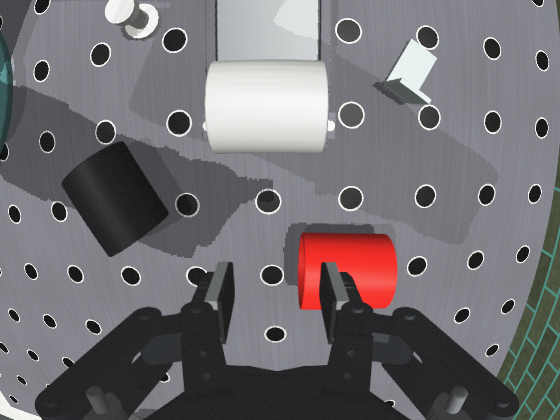

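The wrist view shows the white sleeve at (267,107), almost ahead of the finger midplane (column ~278). The black look-alike is at (115,198). The red one at (347,270) is near the fingers, so I check where it really stands.

```bash
python3 - <<'E'
from h import *
s={c:eyes.snapshot(c) for c in("scene","top","wrist")}
for c in s: print(c,s[c]["xyz"].round(3))
print("sleeve",tri([ray(s["scene"],(256.6,218.5)),ray(s["top"],(308,240))]))
def colored(f,fn): 
    m=fn(cv2.cvtColor(f,cv2.COLOR_RGB2HSV)); return m
for c in("top","wrist"):
    h=cv2.cvtColor(s[c]["frame"],cv2.COLOR_RGB2HSV); m=((h[...,0]<8)|(h[...,0]>172))&(h[...,1]>150)&(h[...,2]>60)
    n,l,stt,ce=cv2.connectedComponentsWithStats(m.astype(np.uint8)); i=1+np.argmax(stt[1:,4]); x,y,w,hh,_=stt[i]
    print(c,stt[i])
    for z in(.045,.089):
        print(z,[ (lambda o,d:(o+d*(z-o[2])/d[2]).round(3)[:2].tolist())(*ray(s[c],p,c=="wrist")) for p in((x,y),(x+w,y),(x,y+hh),(x+w,y+hh))])
o,d=ray(s["wrist"],(267,107),True); print("white wrist mid @z=.07-.11",[(o+d*(z-o[2])/d[2]).round(3) for z in(.065,.1)])
# sleeve left/right silhouette edges in wrist near its top (z~.105)
for p in((205,107),(328,107)): 
    o,d=ray(s["wrist"],p,True); print(p,[(o+d*(z-o[2])/d[2]).round(4)[:2] for z in(.065,.105)])
E
```

```text
scene [ 1.112 -0.011  0.627]
top [ 0.394 -0.029  0.886]
wrist [ 0.513 -0.089  0.374]
sleeve (array([ 0.5041334 , -0.08727238,  0.06314574]), [0.00016030781516591109, 0.00016030781516593337])Traceback (most recent call last):
  File "<stdin>", line 9, in <module>
    return _wrapfunc(a, 'argmax', axis=axis, out=out, **kwds)
    return bound(*args, **kwds)
ValueError: attempt to get argmax of an empty sequence
```

```bash
python3 - <<'E'
from h import *
s={c:eyes.snapshot(c) for c in("top","wrist")}
at=lambda c,p,z:(lambda o,d:(o+d*(z-o[2])/d[2]).round(4)[:2].tolist())(*ray(s[c],p,c=="wrist"))
F={"top":cv2.imread("pics/top0.png")[:,:,::-1],"wrist":s["wrist"]["frame"]}
for c,f in F.items():
    h=cv2.cvtColor(np.ascontiguousarray(f),cv2.COLOR_RGB2HSV); m=((h[...,0]<8)|(h[...,0]>172))&(h[...,1]>150)&(h[...,2]>60)
    n,l,stt,ce=cv2.connectedComponentsWithStats(m.astype(np.uint8)); i=1+np.argmax(stt[1:,4]); x,y,w,hh,_=stt[i]
    print(c,stt[i])
    for z in(.045,.089): print(z,[at(c,p,z) for p in((x,y),(x+w,y),(x,y+hh),(x+w,y+hh))])
# sleeve silhouette in wrist and ramp plate side edges
for p in((205,107),(328,107)): print(p,[at("wrist",p,z) for z in(.065,.105)])
f=s["wrist"]["frame"]; cv2.imwrite("pics/wc.png",cv2.resize(f[:170,180:360,::-1],None,fx=3,fy=3))
E
```

```text
top [ 384  167   51   64 3007]
0.045 [[0.646, -0.2315], [0.647, -0.3273], [0.5245, -0.2274], [0.5255, -0.3206]]
0.089 [[0.6329, -0.2209], [0.6338, -0.3117], [0.5177, -0.217], [0.5186, -0.3053]]
wrist [ 299  236   99   76 5375]
0.045 [[0.5325, -0.2245], [0.6472, -0.2301], [0.5317, -0.3261], [0.6614, -0.3382]]
0.089 [[0.5298, -0.2063], [0.6292, -0.2112], [0.5292, -0.2944], [0.6415, -0.3048]]
(205, 107) [[0.4453, -0.0822], [0.454, -0.0831]]
(328, 107) [[0.5614, -0.0873], [0.5551, -0.0875]]
```

View pics/wc.png

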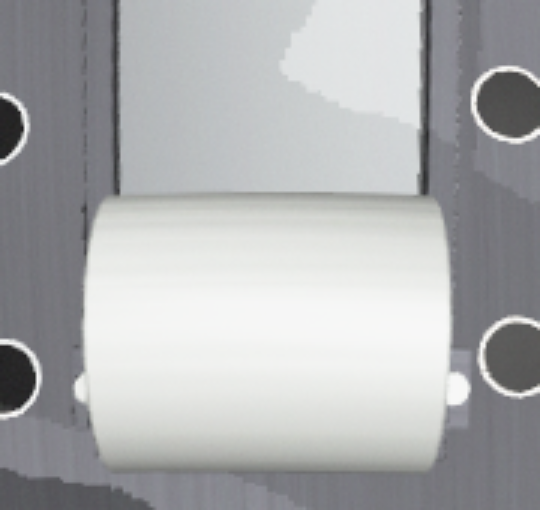

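The wrist crop shows the sleeve square across the channel, spanning crop columns 85 to 450, or x .454 to .555. The rails run parallel to the tool. The red part begins at y≈-0.23, clear of the approach. Now I tilt 7° and descend to the standoff on the low side.

arm_command --motion "0 0 0 0 0.007 0.061 0;0 0 0 0 0 0.061 0;0.26 1.9 -0.09 0 0 0 0;0.26 1.9 -0.09 0 0 0 0;0.26 1.9 -0.09 0 0 0 0"

```text
clock: 4.72
tcp_pos: [0.5072, -0.1698, 0.192]
ee_rot: [-1.095, 1.295, -1.152]
ft_force: [0.1, -0.3, -0.5]
gripper_width: 0.0427
```

arm_command --motion "0.26 1.9 -0.09 0 0 0 0;0.26 1.9 -0.09 0 0 0 0;0.26 1.9 -0.09 0 0 0 0;0.26 1.9 -0.09 0 0 0 0;0.26 1.9 -0.09 0 0 0 0"

```text
clock: 5.13
tcp_pos: [0.5025, -0.1706, 0.096]
ee_rot: [-1.096, 1.295, -1.152]
ft_force: [-1.0, 0.1, -0.4]
gripper_width: 0.0426
```

arm_command --motion "0.26 1.9 -0.09 0 0 0 0;0.26 1.9 -0.09 0 0 0 0;0 0 0 0 0 0 0;0 0 0 0 0 0 0;0 0 0 0 0 0 0"

```text
clock: 5.55
tcp_pos: [0.5012, -0.1712, 0.0595]
ee_rot: [-1.096, 1.294, -1.152]
ft_force: [-0.4, -1.1, 0.6]
gripper_width: 0.0427
```

```bash
python3 - <<'E'
from h import *
st=ctrl.get_state(); print(st["tcp_pos"].round(4),R.from_rotvec(st["ee_rot"]).as_matrix().round(3),st["ft_force"].round(2))
a=eyes.snapshot("scene")["frame"];b=eyes.snapshot("wrist")["frame"]
v=np.hstack([cv2.resize(a[150:290,180:420],(480,280),interpolation=2),cv2.resize(b,(373,280))[:,:320]]); cv2.imwrite("pics/pre.png",v[:,:,::-1])
E
```

```text
[ 0.5012 -0.1712  0.0595] [[-0.044  0.006  0.999]
 [-0.992  0.121 -0.044]
 [-0.121 -0.993  0.001]] [-0.45 -1.11  0.63]
```

View pics/pre.png

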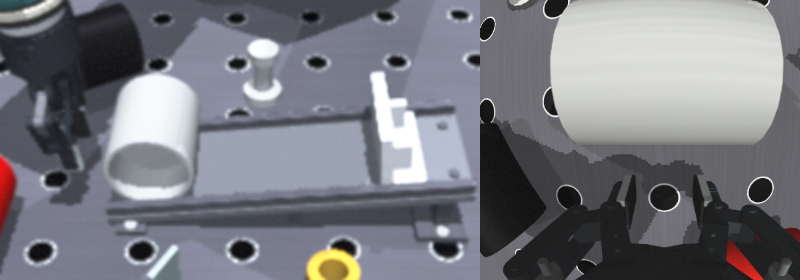

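The fingers hang behind the sleeve with its midline centred between them (wrist panel, sleeve at (668,70)), and there is a gap to close. I approach gently, 3 mm lower.

arm_command --motion "-0.4 0.15 0 0 0 0 0;-0.4 0.15 0 0 0 0 0;-0.4 0 0 0 0 0 0;-0.4 0 0 0 0 0 0;-0.4 0 0 0 0 0 0"

```text
clock: 6.07
tcp_pos: [0.5017, -0.1502, 0.0581]
ee_rot: [-1.096, 1.294, -1.151]
ft_force: [-0.7, 0.5, -0.5]
gripper_width: 0.0425
```

arm_command --motion "-0.2 0 0 0 0 0 0;-0.2 0 0 0 0 0 0;-0.2 0 0 0 0 0 0;-0.2 0 0 0 0 0 0;-0.2 0 0 0 0 0 0"

```text
clock: 6.48
tcp_pos: [0.5022, -0.141, 0.0593]
ee_rot: [-1.096, 1.294, -1.152]
ft_force: [0.6, -2.5, 1.5]
gripper_width: 0.0431
```

arm_command --motion "-0.2 0 0 0 0 0 0;-0.2 0 0 0 0 0 0;-0.2 0 0 0 0 0 0;-0.2 0 0 0 0 0 0;-0.2 0 0 0 0 0 0"

```text
clock: 6.9
tcp_pos: [0.5025, -0.1308, 0.0605]
ee_rot: [-1.096, 1.295, -1.152]
ft_force: [-0.4, -1.8, 1.1]
gripper_width: 0.0426
```

```bash
cat > c.py <<'E'
from h import *
import sys
st=ctrl.get_state(); print(st["clock"],st["tcp_pos"].round(4),st["ft_force"].round(2),st["wrist_torque"].round(2))
a=eyes.snapshot("scene")["frame"];b=eyes.snapshot("wrist")["frame"]
v=np.hstack([cv2.resize(a[150:290,180:420],(480,280),interpolation=2),cv2.resize(b,(373,280))[:,:320]]); cv2.imwrite(f"pics/{sys.argv[1]}.png",v[:,:,::-1])
E
python3 c.py k1
```

```text
6.9 [ 0.5025 -0.1308  0.0605] [-0.41 -1.8   1.06] [-0.54  0.07 -0.01]
```

View pics/k1.png

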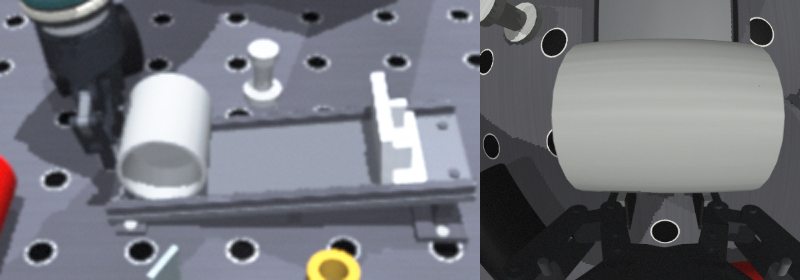

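Both fingers are on the low side. The sleeve has left the lip by about 11 mm and sits square, and the force is about 2 N. I keep pushing slowly.

arm_command --motion "-0.3 0 0 0 0 0 0;-0.3 0 0 0 0 0 0;-0.3 0 0 0 0 0 0;-0.3 0 0 0 0 0 0;-0.3 0 0 0 0 0 0"

```text
clock: 7.42
tcp_pos: [0.5032, -0.1158, 0.0623]
ee_rot: [-1.096, 1.295, -1.151]
ft_force: [-0.2, -2.6, 1.8]
gripper_width: 0.043
```

arm_command --motion "-0.3 0 0 0 0 0 0;-0.3 0 0 0 0 0 0;-0.3 0 0 0 0 0 0;-0.3 0 0 0 0 0 0;-0.3 0 0 0 0 0 0"

```text
clock: 7.83
tcp_pos: [0.5038, -0.1009, 0.0641]
ee_rot: [-1.096, 1.295, -1.151]
ft_force: [0.6, -1.8, 0.5]
gripper_width: 0.0425
```

arm_command --motion "-0.3 0 0 0 0 0 0;-0.3 0 0 0 0 0 0;-0.3 0 0 0 0 0 0;-0.3 0 0 0 0 0 0;-0.3 0 0 0 0 0 0"

```text
clock: 8.25
tcp_pos: [0.5045, -0.086, 0.0659]
ee_rot: [-1.096, 1.295, -1.151]
ft_force: [1.7, -3.4, 1.5]
gripper_width: 0.0428
```

arm_command --motion "-0.3 0 0 0 0 0 0;-0.3 0 0 0 0 0 0;-0.3 0 0 0 0 0 0;-0.3 0 0 0 0 0 0;-0.3 0 0 0 0 0 0"

```text
clock: 8.67
tcp_pos: [0.5052, -0.0712, 0.0678]
ee_rot: [-1.096, 1.295, -1.152]
ft_force: [-0.4, -2.4, 1.7]
gripper_width: 0.0427
```

arm_command --motion "-0.3 0 0 0 0 0 0;-0.3 0 0 0 0 0 0;-0.3 0 0 0 0 0 0;-0.3 0 0 0 0 0 0;-0.3 0 0 0 0 0 0"

```text
clock: 9.08
tcp_pos: [0.5058, -0.0563, 0.0696]
ee_rot: [-1.096, 1.295, -1.151]
ft_force: [-1.4, -3.2, 0.3]
gripper_width: 0.0429
```

```bash
python3 c.py k2
```

```text
9.0833 [ 0.5058 -0.0563  0.0696] [-1.42 -3.23  0.26] [-0.55  0.05 -0.01]
```

View pics/k2.png

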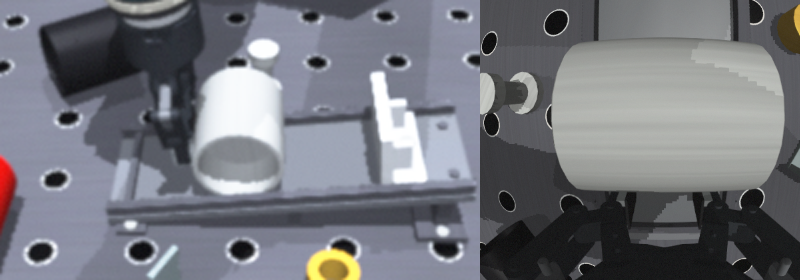

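The sleeve stays square with the fingers tight on it, and the stud and other parts are clear of the gripper. I continue.

arm_command --motion "-0.3 0 0 0 0 0 0;-0.3 0 0 0 0 0 0;-0.3 0 0 0 0 0 0;-0.3 0 0 0 0 0 0;-0.3 0 0 0 0 0 0"

```text
clock: 9.6
tcp_pos: [0.5064, -0.0414, 0.0714]
ee_rot: [-1.096, 1.295, -1.151]
ft_force: [-0.9, -2.4, 1.2]
gripper_width: 0.0424
```

arm_command --motion "-0.3 0 0 0 0 0 0;-0.3 0 0 0 0 0 0;-0.3 0 0 0 0 0 0;-0.3 0 0 0 0 0 0;-0.3 0 0 0 0 0 0"

```text
clock: 10.02
tcp_pos: [0.5071, -0.0265, 0.0732]
ee_rot: [-1.096, 1.295, -1.151]
ft_force: [0.9, -2.7, 0.6]
gripper_width: 0.0427
```

arm_command --motion "-0.3 0 0 0 0 0 0;-0.3 0 0 0 0 0 0;-0.3 0 0 0 0 0 0;-0.3 0 0 0 0 0 0;-0.3 0 0 0 0 0 0"

```text
clock: 10.43
tcp_pos: [0.5077, -0.0117, 0.075]
ee_rot: [-1.096, 1.295, -1.151]
ft_force: [0.4, -2.7, 1.3]
gripper_width: 0.0427
```

arm_command --motion "-0.3 0 0 0 0 0 0;-0.3 0 0 0 0 0 0;-0.3 0 0 0 0 0 0;-0.3 0 0 0 0 0 0;-0.3 0 0 0 0 0 0"

```text
clock: 10.85
tcp_pos: [0.5084, 0.0032, 0.0769]
ee_rot: [-1.096, 1.295, -1.151]
ft_force: [0.1, -1.4, 1.0]
gripper_width: 0.0426
```

arm_command --motion "-0.2 0 0 0 0 0 0;-0.2 0 0 0 0 0 0;-0.2 0 0 0 0 0 0;-0.2 0 0 0 0 0 0;-0.2 0 0 0 0 0 0"

```text
clock: 11.27
tcp_pos: [0.5088, 0.013, 0.0781]
ee_rot: [-1.096, 1.295, -1.152]
ft_force: [-0.0, -2.6, 0.9]
gripper_width: 0.0429
```

arm_command --motion "-0.2 0 0 0 0 0 0;-0.2 0 0 0 0 0 0;-0.2 0 0 0 0 0 0;-0.2 0 0 0 0 0 0;-0.2 0 0 0 0 0 0"

```text
clock: 11.68
tcp_pos: [0.5093, 0.0229, 0.0793]
ee_rot: [-1.096, 1.295, -1.152]
ft_force: [-0.8, -3.3, 0.8]
gripper_width: 0.0427
```

arm_command --motion "-0.1 0 0 0 0 0 0;-0.1 0 0 0 0 0 0;-0.1 0 0 0 0 0 0;-0.1 0 0 0 0 0 0;-0.1 0 0 0 0 0 0"

```text
clock: 12.1
tcp_pos: [0.5095, 0.0277, 0.0799]
ee_rot: [-1.096, 1.295, -1.152]
ft_force: [0.7, -2.1, 1.3]
gripper_width: 0.0427
```

```bash
python3 c.py k3
```

```text
12.1 [0.5095 0.0277 0.0799] [ 0.71 -2.14  1.29] [-0.5   0.06  0.06]
```

View pics/k3.png

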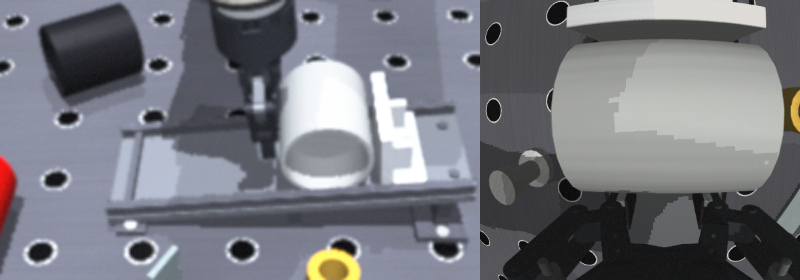

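A small gap remains (stop plate at (665,15) in the wrist panel, just ahead of the sleeve). I go on at 1 mm per row and watch the force.

arm_command --motion "-0.1 0 0 0 0 0 0;-0.1 0 0 0 0 0 0;-0.1 0 0 0 0 0 0;-0.1 0 0 0 0 0 0;-0.1 0 0 0 0 0 0"

```text
clock: 12.62
tcp_pos: [0.5097, 0.0327, 0.0805]
ee_rot: [-1.096, 1.295, -1.152]
ft_force: [-0.9, -2.2, 0.9]
gripper_width: 0.0427
```

arm_command --motion "-0.1 0 0 0 0 0 0;-0.1 0 0 0 0 0 0;-0.1 0 0 0 0 0 0;-0.1 0 0 0 0 0 0;-0.1 0 0 0 0 0 0"

```text
clock: 13.03
tcp_pos: [0.5098, 0.0345, 0.0808]
ee_rot: [-1.102, 1.293, -1.158]
ft_force: [-4.2, -36.9, -1.8]
gripper_width: 0.0431
```

The force rose to about 37 N, so the sleeve is on the stop. I ease the push without letting go.

arm_command --motion "0.06 0 0 0 0 0 0;0.06 0 0 0 0 0 0;0 0 0 0 0 0 0;0 0 0 0 0 0 0;0 0 0 0 0 0 0"

```text
clock: 13.45
tcp_pos: [0.5098, 0.0343, 0.0807]
ee_rot: [-1.099, 1.294, -1.156]
ft_force: [-2.1, -20.5, 0.1]
gripper_width: 0.0427
```

```bash
python3 c.py k4; python3 b.py e | tail -9
```

```text
13.45 [0.5098 0.0343 0.0807] [ -2.13 -20.48   0.09] [-4.01  0.4   0.25]
 [-0.117 -0.993 -0.001]]
sleeve_center {'scene': [([347.0, 209.8], 0.93), ([221.9, 176.7], 0.81), ([159.6, 255.6], 0.64)], 'top': [([359.4, 344.3], 0.92), ([411.5, 200.3], 0.8)], 'wrist': []}
   ['scene', 'top'] [ 0.5422 -0.1813  0.2127] [0.0468 0.0468]
ramp_face {'scene': [([319.3, 231.2], 0.81)], 'top': [], 'wrist': [([462.1, 175.2], 0.17)]}
   ['scene', 'wrist'] [0.5828 0.0617 0.0989] [0.0265 0.0265]
foot_lip {'scene': [([245.0, 232.9], 0.83)], 'top': [([317.1, 245.4], 0.88)], 'wrist': []}
   ['scene', 'top'] [ 0.5004 -0.1114  0.0182] [0.0041 0.0041]
stop_face {'scene': [([369.0, 208.0], 0.57)], 'top': [], 'wrist': [([279.0, 61.9], 0.79)]}
   ['scene', 'wrist'] [0.5149 0.1335 0.0973] [0.0028 0.0028]
```

View pics/k4.png

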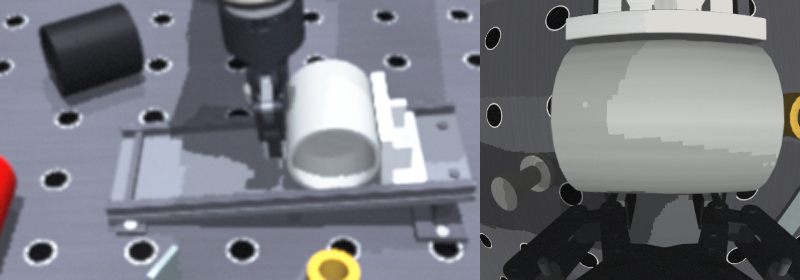

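The sleeve is square and flush with the stop plate, with no gap in the wrist view and the fingers on it. I wait one idle call for steadiness, then hand in.

arm_command --motion "0 0 0 0 0 0 0;0 0 0 0 0 0 0;0 0 0 0 0 0 0;0 0 0 0 0 0 0;0 0 0 0 0 0 0"

```text
clock: 14.72
tcp_pos: [0.5098, 0.0344, 0.0808]
ee_rot: [-1.099, 1.294, -1.156]
ft_force: [-2.0, -20.3, -0.5]
gripper_width: 0.0428
```

```bash
python3 -c "
from rig import *
s=ctrl.get_state();print(s['clock'],s['tcp_pos'].round(4),s['ft_force'].round(1))
print(sign_off())"
```

```text
14.7167 [0.5098 0.0344 0.0808] [ -2.  -20.3  -0.5]
the job is handed in; nothing more can be done
None
```

I pushed the white sleeve up the ramp from its low side with both fingertips, at about 36 mm/s and slowing to 12 mm/s, until it met the stop. The job is handed in with the fingers still pressing it there.

- **Last checks:** the force held steady at about 20 N over the last second. It had peaked at about 37 N on contact, and I then eased it off. In the last picture the sleeve lay square against the stop plate with no gap. The final finger position is within about 5 mm of what I worked out from the stop.
- **Surroundings:** the gripper stayed clear of the parts beside the ramp and of the red and black look-alikes, and I saw none of them move. I did not re-measure their positions at the end.
- **Checks that disagreed or failed:**
  - The last check gave no usable position for the sleeve's centre. In the top view the networks reported only the look-alikes.
  - The foot-lip reading and the last ramp reading were poor, with rays missing each other by about 4 mm and 27 mm. I used neither; contact rests on the force and the pictures.

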